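Set the filament dryer's timer on by four clicks and start it

ROBOT

A 6-joint arm with a two-finger parallel gripper is mounted at the origin on the work surface. World frame = base frame: x ahead of the robot, y to its left, z up, the work surface at z = 0. Lengths are in m, angles in rad, forces in N, time in s.
With the tool pointing down it reaches from about 0.35 to 0.775 m from the base axis. Payload 7.3 kg.
Tool frame: the origin (TCP) lies between the finger pads; the fingertips stand 25 mm ahead of it and the grasp point (between the pads) lies 6 mm ahead of it (robot.tip_extent is the z of the fingertips in the tool frame, in m); z points along the fingers, x is the direction in which the jaws open and shut, and the axes are right-handed (so a half turn about z gives the same grasp; the last joint's range is limited). The gripper opens to 92 mm and grips with 3 to 60 N. Pads are 19 mm wide; open, the fingers measure 130 mm over their backs; the gripper's body (75 mm by 190 mm) begins 47 mm behind the grasp point.
Start: joints at [1.083, 0.342, 1.524, -0, 1.275, -0.146], TCP at [0.176, 0.495, 0.252] pointing down, gripper open.
Joint ranges: [-2.53, 2.53], [-0.77, 2.02], [0.04, 2.7], [-1, 4.14], [0.28, 2.66], [-3.11, 3.11]. Speed limits (rad/s): [2.57, 2.57, 3.14, 3.14, 3.14, 3.14].

INTERFACE

Orientations are given as a unit quaternion [x, y, z, w].
In Python, from workcell import telemetry, eyes, robot gives the robot as it stands.
- The arm moves only by the tool apply_moves, never from a script. Its argument "plan" is a list of rows, each an object of numbers: "ax", "ay", "az": the turn, a rotation vector about the world's x, y, z in rad; "tx", "ty", "tz": the shift along the world's x, y, z in mm; "gripper": the closure, from 0 (fully open) to 1 (shut). In form: [{"ax": .., "ay": .., "az": .., "tx": .., "ty": .., "tz": .., "gripper": ..}, ...]. A call has 1 to 5 rows; each row is the pose to reach, as a shift and turn from the pose measured when the call began; what a row does not reach only later rows make up. A row lasts 1/12 s, in which the tool goes at most 41.7 mm and 7.16 degrees, less where a joint would pass 70% of its speed; a pose out of reach is approached as far as the arm can. A call with a gripper value outside its range is refused whole. The fingers move at their own pace and stop on an object; "newtons" is the grip in N (left out, the last holds). Time passes only in rows, so rows that repeat a pose let the fingers close. It gives the time, the measured TCP pose, the force and the opening at its end, in the units of the state.
- telemetry.get_obs(): the state, without advancing time (a new reading comes with each control period).
- eyes.camera(name): name is "scene" or "top" or "wrist"; returns the picture (420x560x3 uint8, blue, green, red); there is no depth.
- eyes.camera_model(name): a dict with "intrinsics" (3x3 intrinsics, pixels), "distortion" ([k1, k2, p1, p2, k3] as OpenCV has them; the pictures are not rectified), "cam_to_world" (4x4, takes a point from camera to world coordinates). Camera axes: x right, y down, z forward; pixel columns grow to the right and rows downward; lengths in m; the calibration is good to about 2 mm. A picture is of the moment at which its call begins: read the wrist's pose just before it. camera_model takes no time and is no camera call; for the wrist camera it gives the pose at the moment of the call.
- robot.sign_off(): hands the job in, once; it reports no verdict.
The state is a dict: "t": time; "qpos": joint angles; "joint_vel": joint speeds; "tau": joint torques, N m; "position": TCP position; "orientation": TCP orientation; "force": force on the tool from outside, world axes, zero at the start; "wrist_torque": the same for the moment, N m; "opening": finger opening in m.
Only numpy, scipy, OpenCV 4.12 (cv2) and the standard library are available. Lean on these libraries where they do the work, as an engineer would, in place of code of your own. Each camera call takes 0.05 s, during which the arm holds its last target.

TASK

With a fingertip, push the tab of the filament dryer's click dial round clockwise (seen from above) by exactly four clicks from where it now stands, never letting it go on to a fifth. Then press the round start button beside it fully down with a fingertip and let it spring up, leaving the dial on that fourth click. Push gently, and leave the printed bracket, the jar and the wrench where they are.

Things in the scene. Friction and masses are not known exactly. Their poses are not given: they have to be found in the camera images.
- dryer: Filament dryer, fixed: a low white cabinet 340 x 300 x 100 mm (x, y, z), flat top 100 mm above the work surface; the origin is the centre of its underside. Its -x third is a white control deck carrying the click dial and the start button, one towards +y and one towards -y (which is which varies); the +x two thirds are a clear flat lid over a spool.
- dial_axis (a point): Point on the dial's turning axis (vertical), at the height of the top face of the dial's disc, 21 mm above the deck. The point does not turn. The disc is black, 92 mm in diameter, 18 mm thick, over a grey scale plate 124 mm in diameter and 3 mm thick with 11 short tick marks, one per click position.
- tab (a point): Point on the dial's finger tab, 40 mm out from the dial's axis, on the tab's mid-line, 12 mm above the disc's top face; turns with the dial. The tab is an upright black bar with a white line along its top, moulded on the disc: it runs radially from 12 mm to 44 mm out from the axis, 14 mm thick, and stands 25 mm above the disc's top face (46 mm above the deck).
- dial (a joint): Angle of the dial (rad), growing clockwise seen from above. It clicks into rest at every 0.4189 rad (24 degrees; 15 to a full turn): 0, 0.419, 0.838 ... up to a stop at 4.189; a stop also lies at 0. It starts on one of the rests 0 to 1.257. Leaving a rest takes about 3 to 4 N at the end of the tab (more nearer the axis); half-way to the next rest it gives way and the dial snaps ahead by itself into that rest and stays.
- start_top (a point): Centre of the top face of the start button: a round white push button 34 mm in diameter in a grey housing on the deck; pressed straight down.
- start (a joint): Travel of the start button (m): 0 released, 0.006 fully down; a spring pushes it back up; fully down takes 5 N.
- bracket: Bystander: small loose orange printed bracket, 50 x 30 x 28 mm, lying on the clear lid; the origin is the centre of its underside.
- jar: Bystander: loose closed jar, 64 mm in diameter, 85 mm high, standing on the work surface at the +y side of the dryer; the origin is the centre of its underside.
- wrench: Bystander: loose wrench 150 mm long lying on the work surface at the -y side of the dryer; the origin lies on its underside.

How it is judged:
On the way, in this order (a step that is already met when the one before it is completed fails the run):
1. the dial rests on the fourth click clockwise from its start, the button still up (distance of tab from where it was at the start of the episode between 0.056 and 0.0625 m and value of joint start below 0.0015 m and velocity of joint dial between -0.1 and 0.1 rad/s), for 0.2 s.
2. the start button is pressed fully down (at least 4.5 of its 6 mm) (value of joint start above 0.0045 m), for 0.05 s.
At the end, for the whole second after the job is handed in: The dial rests on the fourth click clockwise from its start (within about 6 degrees), the start button is up again, and the bracket, the jar and the wrench are within 15 mm of where they stood (all of step 1 and distance of each of bracket, jar, wrench from where it was at the start of the episode below 0.015 m); the robot touches nothing.
It fails at once if the dial goes on towards a fifth click (distance of tab from where it was at the start of the episode above 0.066 m).
It fails at once if the start button is pressed before the dial has made its four clicks (value of joint start above 0.003 m and distance of tab from where it was at the start of the episode below 0.053 m).
It fails at once if the dial or the button is pushed with more than 25 N by the fingers (contact force between any of dial, start and the fingers above 25 N).
It fails at once if the bracket, the jar or the wrench is lifted or moved more than 15 mm (distance of any of bracket, jar, wrench from where it was at the start of the episode above 0.015 m).
It also fails if it takes over 51 s, if anything falls off the work surface, if the arm or the gripper's body presses on something with over 40 N, if the wrist force passes 120 N, or if a joint passes its speed limit or range.

## Working session

There is one attempt and no reset: what is moved stays moved. The work goes in short steps, Python scripts to look and compute and a tool call to move; the robot and the scene stay as the last step left them, time stands still between calls to the robot, and variables do not carry over. Pictures are saved under pics/ and viewed, and the job is handed in when it is done.

Besides the shell and the picture viewer there is one more tool, called by a JSON object that holds its "name" and its "arguments". apply_moves: Moves the arm, as the interface text tells. Its arguments: {"type":"object","properties":{"plan":{"type":"array","items":{"type":"object","properties":{"ax":{"type":"number"},"ay":{"type":"number"},"az":{"type":"number"},"tx":{"type":"number"},"ty":{"type":"number"},"tz":{"type":"number"},"gripper":{"type":"number"}}}},"newtons":{"type":"number"}},"required":["plan"]}

```bash
mkdir -p pics; ls
python3 - <<'E'
from workcell import telemetry, eyes, robot
import cv2
o=telemetry.get_obs();print(o)
print(robot.tip_extent)
for n in("scene","top"):
    m=eyes.camera_model(n);print(n,m)
    cv2.imwrite(f"pics/{n}0.png",eyes.camera(n))
E
```

```text
pics
{'t': 0.0, 'qpos': array([ 1.08299992e+00,  3.42717100e-01,  1.52501555e+00,  1.17211274e-05,
        1.27539688e+00, -1.46006328e-01]), 'joint_vel': array([-0.00078754, -0.00019937, -0.0010999 , -0.00011381,  0.00070587,
        0.0009829 ]), 'tau': array([-7.41390413e-04, -4.31240916e+01, -2.44212896e+01,  7.16469577e-02,
        5.60057920e-02, -1.28123788e-04]), 'position': array([0.17577121, 0.49431102, 0.25104836]), 'orientation': array([ 8.17060768e-01,  5.76551047e-01, -6.88171046e-04,  3.41984690e-04]), 'force': array([ 0.65825124, -0.56268587,  0.53632186]), 'wrist_torque': array([-0.01369843,  0.00856201,  0.04632417]), 'opening': 0.09169185925265881}
0.025
scene {'intrinsics': array([[397.21448777,   0.        , 275.39499865],
       [  0.        , 397.21448777, 205.69629935],
       [  0.        ,   0.        ,   1.        ]]), 'distortion': array([0.0157789, 0.       , 0.       , 0.       , 0.       ]), 'cam_to_world': array([[-0.42706678,  0.66361037, -0.61419479,  1.01209644],
       [ 0.90416469,  0.32092527, -0.28194536,  0.22361178],
       [ 0.01000877, -0.67574274, -0.73706958,  0.63439811],
       [ 0.        ,  0.        ,  0.        ,  1.        ]])}
top {'intrinsics': array([[384.70519572,   0.        , 278.95961432],
       [  0.        , 384.70519572, 211.08637352],
       [  0.        ,   0.        ,   1.        ]]), 'distortion': array([-0.02658216,  0.        ,  0.        ,  0.        ,  0.        ]), 'cam_to_world': array([[-0.01804597, -0.9963417 ,  0.08353182,  0.50782345],
       [-0.99957712,  0.0198835 ,  0.02121851,  0.03091251],
       [-0.02280179, -0.08311358, -0.99627918,  0.94292797],
       [ 0.        ,  0.        ,  0.        ,  1.        ]])}
```

View pics/scene0.png

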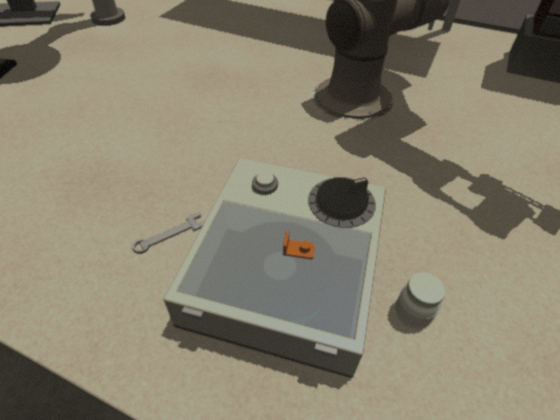

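View pics/top0.png

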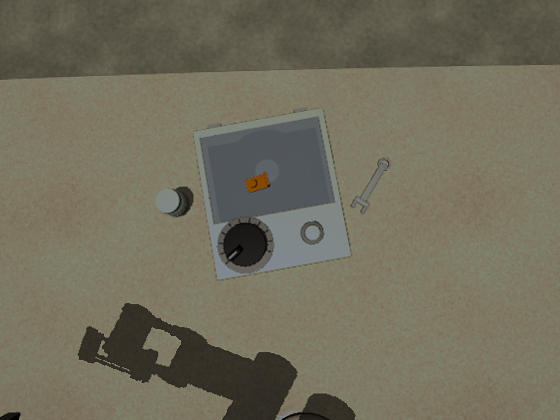

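The top picture shows the dial at about (245,244) with its tab towards the lower left, around (233,255). The button is at (312,232), the jar at (170,201), the wrench at (371,186) and the bracket at (258,182). Next I'll zoom in and triangulate.

```bash
cat > h.py <<'E'
from workcell import telemetry, eyes, robot
import cv2, numpy as np
def ray(m,uv):
    p=cv2.undistortPoints(np.array([[uv]],float),m["intrinsics"],m["distortion"])[0,0]
    T=m["cam_to_world"];d=T[:3,:3]@np.r_[p,1];return T[:3,3],d/np.linalg.norm(d)
def atz(m,uv,z):
    c,d=ray(m,uv);return c+d*(z-c[2])/d[2]
def tri(rs):
    A=sum(np.eye(3)-np.outer(d,d) for c,d in rs);b=sum((np.eye(3)-np.outer(d,d))@c for c,d in rs)
    p=np.linalg.solve(A,b);return p,[np.linalg.norm(np.cross(p-c,d))*1e3 for c,d in rs]
def proj(m,P):
    T=np.linalg.inv(m["cam_to_world"]);r,_=cv2.Rodrigues(T[:3,:3])
    return cv2.projectPoints(np.array(P,float).reshape(-1,3),r,T[:3,3],m["intrinsics"],m["distortion"])[0][:,0]
E
python3 - <<'E'
import cv2
a=cv2.imread("pics/top0.png")[205:290,205:345];cv2.imwrite("pics/topz.png",cv2.resize(a,None,fx=5.7,fy=5.7,interpolation=cv2.INTER_CUBIC))
a=cv2.imread("pics/scene0.png")[155:235,240:385];cv2.imwrite("pics/scz.png",cv2.resize(a,None,fx=5.5,fy=5.5,interpolation=cv2.INTER_CUBIC))
E
```

```text
(no output)
```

View pics/topz.png

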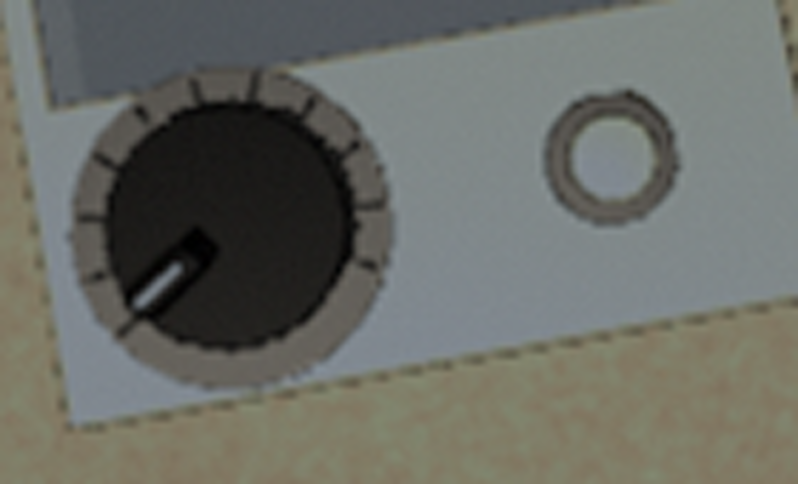

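View pics/scz.png

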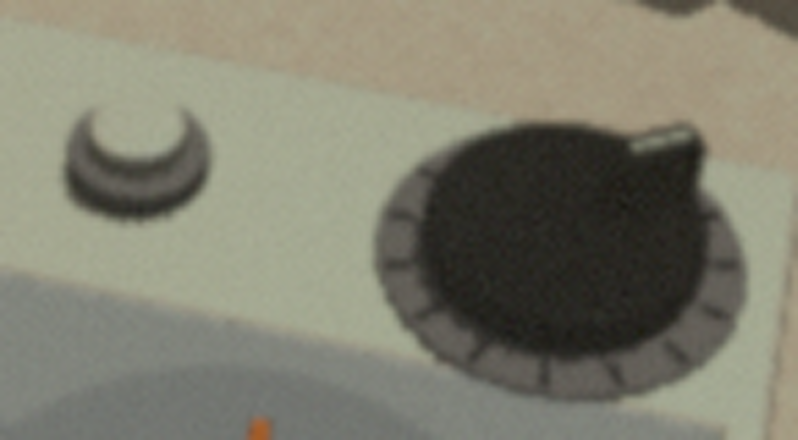

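Run:
```python
from h import *
t=eyes.camera_model("top");s=eyes.camera_model("scene")
f=lambda u,v:np.array([(u+.5)/5.7-.5+205,(v+.5)/5.7-.5+205])
g=lambda u,v:np.array([(u+.5)/5.5-.5+240,(v+.5)/5.5-.5+155])
for n,a,b,z in [("disc",f(231,225),g(566,240),.121),("plate",f(232,228),g(561,262),.103),("button",f(613,157),g(137,132),.12),("taboutend",f(140,304),g(690,133),.146),("tabinner",f(178,268),g(633,149),.146)]:
    print(n,a,b,tri([ray(t,a),ray(s,b)]),atz(t,a,z),atz(s,b,z))
for n,p in [("c1",(72,426)),("c2",(800,300))]: print(n,atz(t,f(*p),.1))
```

```text
disc [245.11403509 244.06140351] [342.5        198.22727273] (array([0.50713566, 0.12437814, 0.11157593]), [np.float64(1.453111157497512), np.float64(1.4531111574974707)]) [0.50756435 0.12193661 0.121     ] [0.51567445 0.12749474 0.121     ]
plate [245.28947368 244.5877193 ] [341.59090909 202.22727273] (array([0.50617193, 0.1246352 , 0.10005535]), [np.float64(0.781573133613938), np.float64(0.7815731336139599)]) [0.50640789 0.12355917 0.103     ] [0.50865289 0.12590367 0.103     ]
button [312.13157895 232.13157895] [264.5        178.59090909] (array([ 0.53022448, -0.02122808,  0.12007213]), [np.float64(0.3252766806262503), np.float64(0.32527668062616955)]) [ 0.53035447 -0.02153255  0.12      ] [ 0.53005058 -0.02095323  0.12      ]
taboutend [229.14912281 257.92105263] [365.04545455 178.77272727] (array([0.47954423, 0.15272375, 0.14842931]), [np.float64(0.5482779637587059), np.float64(0.5482779637587599)]) [0.47960746 0.15256006 0.146     ] [0.47664166 0.15288122 0.146     ]
tabinner [235.81578947 251.60526316] [354.68181818 181.68181818] (array([0.49236773, 0.13856924, 0.14645115]), [np.float64(0.013390442373132017), np.float64(0.013390442373149134)]) [0.49236277 0.13861725 0.146     ] [0.49188152 0.13850304 0.146     ]
c1 [0.43204153 0.18605947 0.1       ]
c2 [ 0.47512572 -0.09260736  0.1       ]
```

The dial axis is at about (0.507, 0.123). The tab's world angle is about 133°, on the first tick, so clockwise means a decreasing angle and the fourth click is at about 37°. The button top is at (0.530, -0.021, 0.120). I'll close the fingers and move in behind the tab, staying high.

{"name": "apply_moves", "arguments": {"plan": [{"tx": 25, "ty": -32, "az": 0.1, "gripper": 1}, {"tx": 50, "ty": -64, "az": 0.2, "gripper": 1}, {"tx": 75, "ty": -96, "az": 0.3, "gripper": 1}, {"tx": 100, "ty": -128, "az": 0.4, "gripper": 1}, {"tx": 125, "ty": -160, "az": 0.5, "gripper": 1}], "newtons": 20}}

```text
schema error: expected keys ax, ay, az, tx, ty, tz, gripper
```

{"name": "apply_moves", "arguments": {"plan": [{"tx": 25, "ty": -32, "az": 0.1, "gripper": 1}, {"tx": 50, "ty": -64, "az": 0.2, "gripper": 1}, {"tx": 75, "ty": -96, "az": 0.3, "gripper": 1}, {"tx": 100, "ty": -128, "az": 0.4, "gripper": 1}, {"tx": 125, "ty": -160, "az": 0.5, "gripper": 1}]}}

```text
schema error: expected keys ax, ay, az, tx, ty, tz, gripper
```

Run:
```python
from h import *
from scipy.spatial.transform import Rotation as R
o=telemetry.get_obs();print(o['t'],o['position'],o['opening'],o['force'],o['qpos']);print(R.from_quat(o['orientation']).as_matrix())
m=eyes.camera_model("wrist");print(m)
a=eyes.camera("wrist");cv2.imwrite("pics/w1.png",a)
```

```text
0.1 [0.1757989  0.49433968 0.25114283] 0.09208951314818062 [-0.35526027 -0.73131211  0.22905355] [ 1.08299677e+00  3.42608712e-01  1.52490609e+00 -2.17667052e-05
  1.27542413e+00 -1.45993564e-01]
[[ 3.35182765e-01  9.42152928e-01 -6.12582278e-04]
 [ 9.42152181e-01 -3.35183279e-01 -1.19901585e-03]
 [-1.33498363e-03 -1.75256282e-04 -9.99999094e-01]]
{'intrinsics': array([[302.93215614,   0.        , 280.11835055],
       [  0.        , 302.93215614, 207.81513881],
       [  0.        ,   0.        ,   1.        ]]), 'distortion': array([-0.03826437,  0.        ,  0.        ,  0.        ,  0.        ]), 'cam_to_world': array([[ 3.34653044e-01,  9.08300192e-01,  2.50994226e-01,
         1.07806294e-01],
       [ 9.42341410e-01, -3.22588252e-01, -8.90476668e-02,
         5.19413681e-01],
       [ 8.57757596e-05,  2.66322326e-01, -9.63884024e-01,
         3.85199813e-01],
       [ 0.00000000e+00,  0.00000000e+00,  0.00000000e+00,
         1.00000000e+00]])}
```

View pics/w1.png

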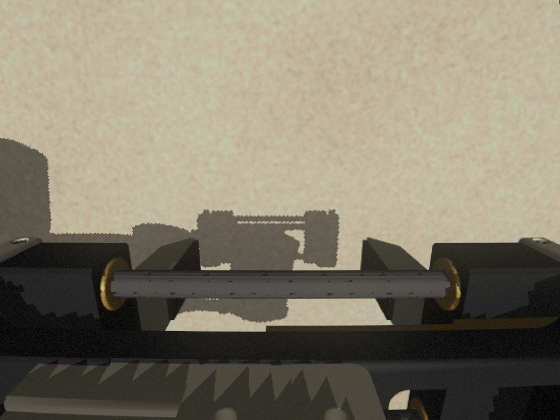

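The calls were refused because every key is required. The wrist view shows only the table and the gripper. I'll send them again with all the keys.

{"name": "apply_moves", "arguments": {"plan": [{"ax": 0, "ay": 0, "tz": 0, "tx": 25, "ty": -32, "az": 0.1, "gripper": 1}, {"ax": 0, "ay": 0, "tz": 0, "tx": 50, "ty": -64, "az": 0.2, "gripper": 1}, {"ax": 0, "ay": 0, "tz": 0, "tx": 75, "ty": -96, "az": 0.3, "gripper": 1}, {"ax": 0, "ay": 0, "tz": 0, "tx": 100, "ty": -128, "az": 0.4, "gripper": 1}, {"ax": 0, "ay": 0, "tz": 0, "tx": 125, "ty": -160, "az": 0.5, "gripper": 1}], "newtons": 20}}

```text
t: 0.57
position: [0.2999, 0.3348, 0.2511]
orientation: [0.649, 0.761, -0.001, 0.0]
force: [0.7, 0.6, 0.4]
opening: 0.063
```

{"name": "apply_moves", "arguments": {"plan": [{"ax": 0, "ay": 0, "tz": 0, "tx": 25, "ty": -32, "az": 0.1, "gripper": 1}, {"ax": 0, "ay": 0, "tz": 0, "tx": 50, "ty": -64, "az": 0.2, "gripper": 1}, {"ax": 0, "ay": 0, "tz": 0, "tx": 75, "ty": -96, "az": 0.3, "gripper": 1}, {"ax": 0, "ay": 0, "tz": 0, "tx": 100, "ty": -128, "az": 0.4, "gripper": 1}, {"ax": 0, "ay": 0, "tz": 0, "tx": 125, "ty": -160, "az": 0.5, "gripper": 1}]}}

```text
t: 0.98
position: [0.4164, 0.1851, 0.2511]
orientation: [0.442, 0.897, -0.0, 0.0]
force: [0.3, 0.2, -0.3]
opening: 0.0294
```

Run:
```python
from h import *
from scipy.spatial.transform import Rotation as R
o=telemetry.get_obs();print(o['t'],o['position'],o['opening'],o['force'],o['qpos']);print(R.from_quat(o['orientation']).as_matrix())
m=eyes.camera_model("wrist")
a=eyes.camera("wrist");cv2.imwrite("pics/w2.png",a);np.save("w2.npy",m)
```

```text
0.9833 [0.41643345 0.18514307 0.25105274] 0.029401366075103817 [ 0.27401827  0.15212127 -0.29386625] [ 2.50709109e-01  2.15766257e-01  1.70322311e+00 -1.30126858e-03
  1.22254688e+00 -1.97406133e+00]
[[-6.08697493e-01  7.93402315e-01  3.58363910e-04]
 [ 7.93401566e-01  6.08697448e-01 -1.17085291e-03]
 [-1.14709261e-03 -4.28368744e-04 -9.99999250e-01]]
```

View pics/w2.png

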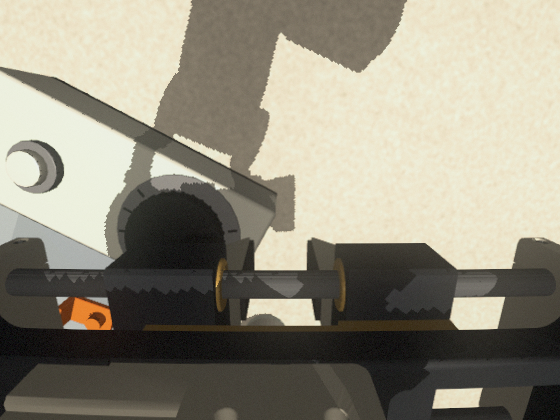

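The wrist view shows the dial disc at about (175,230), partly behind the fingers, and the button at (30,168). Everything fits my map. Now to the pre-push pose, then down.

{"name": "apply_moves", "arguments": {"plan": [{"ax": 0, "ay": 0, "tz": 0, "tx": 18, "ty": -25, "az": 0.05, "gripper": 1}, {"ax": 0, "ay": 0, "tz": 0, "tx": 36, "ty": -50, "az": 0.096, "gripper": 1}, {"ax": 0, "ay": 0, "tz": -20, "tx": 36, "ty": -50, "az": 0.096, "gripper": 1}, {"ax": 0, "ay": 0, "tz": -40, "tx": 36, "ty": -50, "az": 0.096, "gripper": 1}, {"ax": 0, "ay": 0, "tz": -60, "tx": 36, "ty": -50, "az": 0.096, "gripper": 1}]}}

```text
t: 1.45
position: [0.4569, 0.13, 0.1902]
orientation: [0.396, 0.918, -0.001, 0.003]
force: [0.9, 1.1, -0.5]
opening: 0.0008
```

Run:
```python
from h import *
from scipy.spatial.transform import Rotation as R
o=telemetry.get_obs();print(o['t'],o['position'],o['opening'],o['force'],o['qpos']);print(R.from_quat(o['orientation']).as_matrix())
m=eyes.camera_model("wrist")
a=np.hstack([eyes.camera("top")[180:300,180:380],eyes.camera("scene")[120:240,220:400]]);cv2.imwrite("pics/ts3.png",cv2.resize(a,None,fx=2.1,fy=2.1,interpolation=cv2.INTER_CUBIC))
```

```text
1.45 [0.45687924 0.12997273 0.19022678] 0.0008222559001316116 [ 0.89892834  1.06599836 -0.54088502] [ 0.11842022  0.31315637  1.75244162 -0.00510835  1.07223864 -2.2062486 ]
[[-6.86227242e-01  7.27374718e-01  4.26516964e-03]
 [ 7.27363745e-01  6.86240407e-01 -4.01069452e-03]
 [-5.84420955e-03  3.50081928e-04 -9.99982861e-01]]
```

View pics/ts3.png

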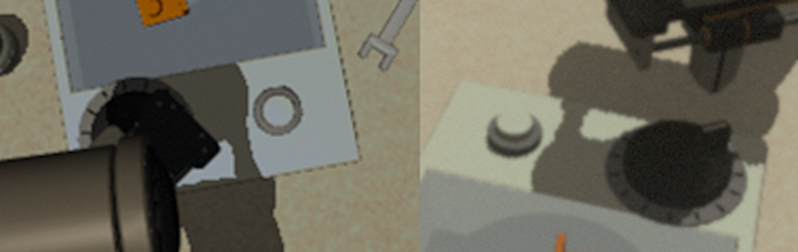

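The scene view shows the closed fingertips behind and above the tab, and the top view is mostly blocked by the arm. Now I'll go down to tab height.

{"name": "apply_moves", "arguments": {"plan": [{"ax": 0, "ay": 0, "tz": -10, "tx": -4, "ty": 5, "az": 0, "gripper": 1}, {"ax": 0, "ay": 0, "tz": -20, "tx": -4, "ty": 5, "az": 0, "gripper": 1}, {"ax": 0, "ay": 0, "tz": -30, "tx": -4, "ty": 5, "az": 0, "gripper": 1}, {"ax": 0, "ay": 0, "tz": -37, "tx": -4, "ty": 5, "az": 0, "gripper": 1}, {"ax": 0, "ay": 0, "tz": -37, "tx": -4, "ty": 5, "az": 0, "gripper": 1}]}}

```text
t: 1.97
position: [0.4504, 0.1354, 0.1509]
orientation: [0.395, 0.918, -0.003, -0.001]
force: [-0.0, -0.7, -0.3]
opening: 0.0003
```

```bash
cat > look.py <<'E'
from h import *
from scipy.spatial.transform import Rotation as R
import sys
AX=np.array([.507,.123])
o=telemetry.get_obs();M=R.from_quat(o['orientation']).as_matrix()
y=np.degrees(np.arctan2(M[1,1],M[0,1]))
print("t",o['t'],"pos",o['position'].round(4),"push dir deg",y.round(1),"F",o['force'].round(2))
# front face angle: tab mid-line angle implied if in contact (flat)
d=o['position'][:2]-AX; n=M[:2,1]/np.linalg.norm(M[:2,1])
r=np.array([-n[1],n[0]]);print("radial",(d@r*1e3).round(1),"gap behind midline",(-(d@n)*1e3).round(1),"(contact at 16.5); tool angle advanced", (43-y).round(1))
def target(th,gap=16.5,rad=46):
    a=np.radians(43-th);n=np.array([np.cos(a),np.sin(a)]);r=np.array([-n[1],n[0]])
    p=AX+1e-3*(rad*r-gap*n);return (p-o['position'][:2])*1e3, np.radians((43-th)-y)
for th in map(float,sys.argv[2:]): s,w=target(th);print(th,"shift",s.round(1),"az",w.round(3),"tz",round(152-o['position'][2]*1e3,1))
if sys.argv[1]!="-":
    a=eyes.camera("scene")[130:230,260:400];cv2.imwrite(f"pics/{sys.argv[1]}.png",cv2.resize(a,None,fx=4.5,fy=4.5,interpolation=cv2.INTER_CUBIC))
E
python3 look.py s4 0 3 6 9 12 15
```

```text
t 1.9667 pos [0.4504 0.1354 0.1509] push dir deg 43.4 F [-0.04 -0.74 -0.27]
radial 47.9 gap behind midline 32.6 (contact at 16.5); tool angle advanced -0.4
0.0 shift [13.2 10. ] az -0.007 tz 1.1
3.0 shift [14.4 12.3] az -0.06 tz 1.1
6.0 shift [15.8 14.4] az -0.112 tz 1.1
9.0 shift [17.2 16.5] az -0.164 tz 1.1
12.0 shift [18.8 18.6] az -0.217 tz 1.1
15.0 shift [20.5 20.5] az -0.269 tz 1.1
```

View pics/s4.png

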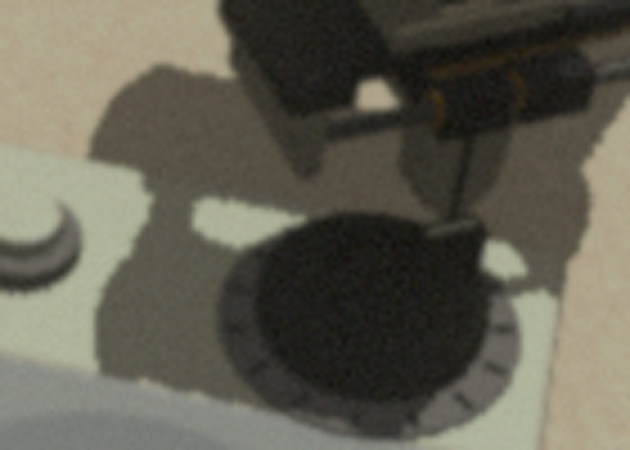

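The tab's white line is at (455,228), with the closed fingers behind it and still clear. Now I'll approach until contact.

{"name": "apply_moves", "arguments": {"plan": [{"ax": 0, "ay": 0, "tz": 0, "tx": 4, "ty": 3, "az": 0, "gripper": 1}, {"ax": 0, "ay": 0, "tz": 1, "tx": 8, "ty": 6, "az": 0, "gripper": 1}, {"ax": 0, "ay": 0, "tz": 1, "tx": 11, "ty": 8.5, "az": -0.01, "gripper": 1}, {"ax": 0, "ay": 0, "tz": 1, "tx": 13, "ty": 10, "az": -0.01, "gripper": 1}, {"ax": 0, "ay": 0, "tz": 1, "tx": 13.5, "ty": 10.5, "az": -0.02, "gripper": 1}]}}

```text
t: 2.43
position: [0.4641, 0.1458, 0.1527]
orientation: [0.405, 0.914, -0.003, -0.001]
force: [-3.4, -2.9, 2.8]
opening: 0.0004
```

```bash
python3 look.py s5 3 6 9 12 15 18
```

```text
t 2.4333 pos [0.4641 0.1458 0.1527] push dir deg 42.3 F [-3.36 -2.86  2.78]
radial 45.7 gap behind midline 16.5 (contact at 16.5); tool angle advanced 0.7
3.0 shift [0.7 1.9] az -0.04 tz -0.7
6.0 shift [2.1 4. ] az -0.092 tz -0.7
9.0 shift [3.5 6.1] az -0.144 tz -0.7
12.0 shift [5.1 8.2] az -0.197 tz -0.7
15.0 shift [ 6.8 10.1] az -0.249 tz -0.7
18.0 shift [ 8.5 11.9] az -0.301 tz -0.7
```

View pics/s5.png

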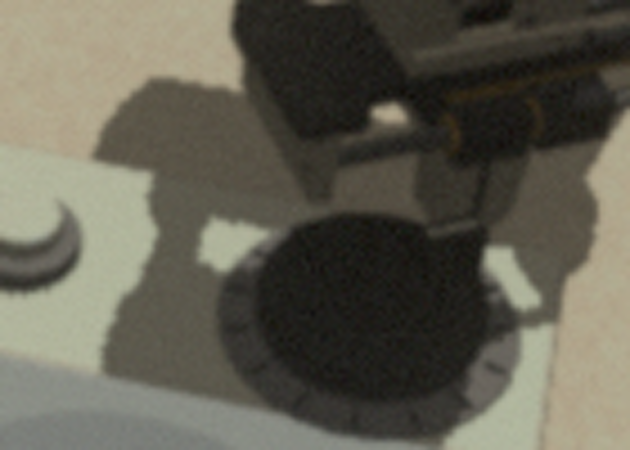

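Contact came exactly where the model predicted, at about 4.4 N. Next, push through the first click to roughly 14–15°.

{"name": "apply_moves", "arguments": {"plan": [{"ax": 0, "ay": 0, "tz": 0, "tx": 0.7, "ty": 1.9, "az": -0.04, "gripper": 1}, {"ax": 0, "ay": 0, "tz": 0, "tx": 2.1, "ty": 4.0, "az": -0.092, "gripper": 1}, {"ax": 0, "ay": 0, "tz": 0, "tx": 3.5, "ty": 6.1, "az": -0.144, "gripper": 1}, {"ax": 0, "ay": 0, "tz": 0, "tx": 5.1, "ty": 8.2, "az": -0.197, "gripper": 1}, {"ax": 0, "ay": 0, "tz": 0, "tx": 6.5, "ty": 9.7, "az": -0.24, "gripper": 1}]}}

```text
t: 2.9
position: [0.4708, 0.1557, 0.1526]
orientation: [0.513, 0.858, -0.003, -0.001]
force: [0.5, 0.4, -0.4]
opening: 0.0004
```

```bash
python3 look.py s6 18 21 24 27 30 33 36 39
```

```text
t 2.9 pos [0.4708 0.1557 0.1526] push dir deg 28.3 F [ 0.48  0.38 -0.44]
radial 46.0 gap behind midline 16.3 (contact at 16.5); tool angle advanced 14.7
18.0 shift [1.8 2. ] az -0.057 tz -0.6
21.0 shift [3.6 3.7] az -0.11 tz -0.6
24.0 shift [5.6 5.4] az -0.162 tz -0.6
27.0 shift [7.6 6.9] az -0.214 tz -0.6
30.0 shift [9.8 8.4] az -0.267 tz -0.6
33.0 shift [11.9  9.7] az -0.319 tz -0.6
36.0 shift [14.2 10.9] az -0.371 tz -0.6
39.0 shift [16.5 12. ] az -0.424 tz -0.6
```

View pics/s6.png

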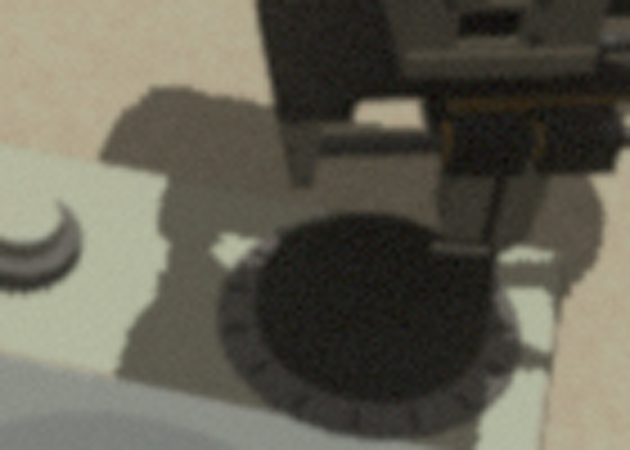

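The force fell to zero and the tab line has moved to (460,248), so the first click happened. Second click: push to about 38.5°.

{"name": "apply_moves", "arguments": {"plan": [{"ax": 0, "ay": 0, "tz": 0, "tx": 3.6, "ty": 3.7, "az": -0.11, "gripper": 1}, {"ax": 0, "ay": 0, "tz": -0.5, "tx": 7.6, "ty": 6.9, "az": -0.214, "gripper": 1}, {"ax": 0, "ay": 0, "tz": -0.5, "tx": 9.8, "ty": 8.4, "az": -0.267, "gripper": 1}, {"ax": 0, "ay": 0, "tz": -0.5, "tx": 11.9, "ty": 9.7, "az": -0.319, "gripper": 1}, {"ax": 0, "ay": 0, "tz": -0.5, "tx": 13.5, "ty": 10.5, "az": -0.355, "gripper": 1}]}}

```text
t: 3.37
position: [0.4849, 0.1667, 0.1521]
orientation: [0.658, 0.753, -0.002, -0.001]
force: [-0.6, 0.2, 0.0]
opening: 0.0003
```

```bash
python3 look.py - 36 39 42
```

```text
t 3.3667 pos [0.4849 0.1667 0.1521] push dir deg 7.7 F [-0.6   0.24  0.02]
radial 46.3 gap behind midline 16.0 (contact at 16.5); tool angle advanced 35.3
36.0 shift [ 0.1 -0. ] az -0.013 tz -0.1
39.0 shift [2.4 1. ] az -0.065 tz -0.1
42.0 shift [4.8 2. ] az -0.117 tz -0.1
```

```bash
cat >> look.py <<'E'
# overlay predicted tab white line for candidate clicks
if sys.argv[1]!="-":
    m=eyes.camera_model("scene")
    for k in range(0,6):
        a=np.radians(133-24*k);P=[[AX[0]+q*np.cos(a),AX[1]+q*np.sin(a),.146] for q in(.018,.044)]
        print("click",k,[((p-np.array([260,130])+.5)*4.5-.5).round(0).tolist() for p in proj(m,P)])
E
python3 look.py s7 39
```

```text
t 3.3667 pos [0.4849 0.1667 0.1521] push dir deg 7.7 F [-0.6   0.24  0.02]
radial 46.3 gap behind midline 16.0 (contact at 16.5); tool angle advanced 35.3
39.0 shift [2.4 1. ] az -0.065 tz -0.1
click 0 [[420.0, 237.0], [480.0, 224.0]]
click 1 [[424.0, 250.0], [492.0, 256.0]]
click 2 [[421.0, 263.0], [484.0, 288.0]]
click 3 [[410.0, 273.0], [457.0, 313.0]]
click 4 [[393.0, 279.0], [415.0, 327.0]]
click 5 [[373.0, 279.0], [366.0, 327.0]]
```

View pics/s7.png

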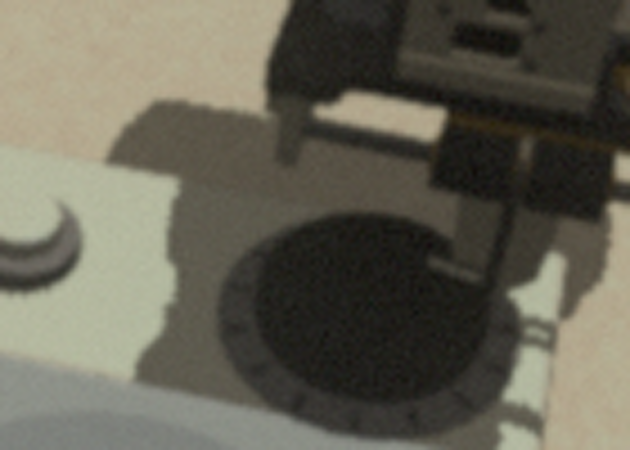

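The tab's line runs from (428,262) to (480,283), which matches the prediction for click 2. Third click next.

```bash
python3 look.py - 42 48 53 57 60 61.5 62.5
```

```text
t 3.4167 pos [0.4852 0.1667 0.1522] push dir deg 7.6 F [-0.63 -0.17  0.25]
radial 46.3 gap behind midline 15.8 (contact at 16.5); tool angle advanced 35.4
42.0 shift [4.5 2. ] az -0.116 tz -0.2
48.0 shift [9.4 3.5] az -0.221 tz -0.2
53.0 shift [13.5  4.4] az -0.308 tz -0.2
57.0 shift [16.9  4.9] az -0.378 tz -0.2
60.0 shift [19.4  5.1] az -0.43 tz -0.2
61.5 shift [20.7  5.1] az -0.456 tz -0.2
62.5 shift [21.6  5.1] az -0.474 tz -0.2
```

{"name": "apply_moves", "arguments": {"plan": [{"ax": 0, "ay": 0, "tz": 0, "tx": 4.5, "ty": 2, "az": -0.116, "gripper": 1}, {"ax": 0, "ay": 0, "tz": 0, "tx": 9.4, "ty": 3.5, "az": -0.221, "gripper": 1}, {"ax": 0, "ay": 0, "tz": 0, "tx": 13.5, "ty": 4.4, "az": -0.308, "gripper": 1}, {"ax": 0, "ay": 0, "tz": 0, "tx": 16.9, "ty": 4.9, "az": -0.378, "gripper": 1}, {"ax": 0, "ay": 0, "tz": 0, "tx": 19.4, "ty": 5.1, "az": -0.43, "gripper": 1}]}}

```text
t: 3.83
position: [0.5049, 0.1719, 0.1521]
orientation: [0.804, 0.594, -0.001, -0.002]
force: [0.3, 0.2, -1.1]
opening: 0.0007
```

```bash
python3 look.py s8 61 62.5 68 73 78 81 83 85 87
```

```text
t 3.8333 pos [0.5049 0.1719 0.1521] push dir deg -17.1 F [ 0.27  0.18 -1.07]
radial 46.2 gap behind midline 16.4 (contact at 16.5); tool angle advanced 60.1
61.0 shift [ 0.7 -0.1] az -0.016 tz -0.1
62.5 shift [ 1.9 -0.1] az -0.042 tz -0.1
68.0 shift [ 6.6 -0.3] az -0.138 tz -0.1
73.0 shift [10.8 -0.9] az -0.225 tz -0.1
78.0 shift [15.  -1.8] az -0.312 tz -0.1
81.0 shift [17.5 -2.5] az -0.365 tz -0.1
83.0 shift [19.1 -3.1] az -0.4 tz -0.1
85.0 shift [20.7 -3.7] az -0.434 tz -0.1
87.0 shift [22.2 -4.4] az -0.469 tz -0.1
click 0 [[420.0, 237.0], [480.0, 224.0]]
click 1 [[424.0, 250.0], [492.0, 256.0]]
click 2 [[421.0, 263.0], [484.0, 288.0]]
click 3 [[410.0, 273.0], [457.0, 313.0]]
click 4 [[393.0, 279.0], [415.0, 327.0]]
click 5 [[373.0, 279.0], [366.0, 327.0]]
```

View pics/s8.png

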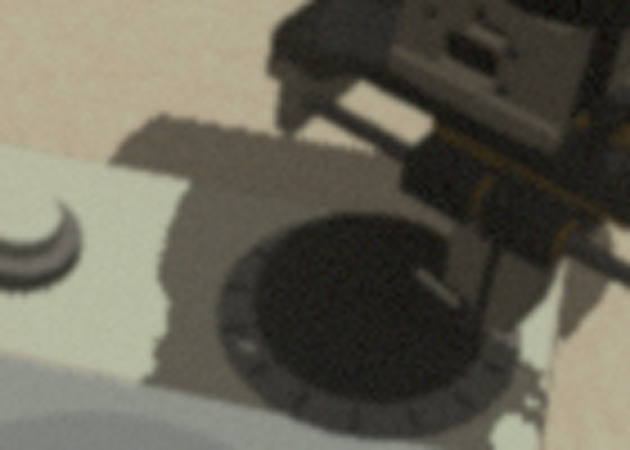

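The line runs from (418,268) to (457,303), so the dial is on click 3. I'll do the fourth slowly.

{"name": "apply_moves", "arguments": {"plan": [{"ax": 0, "ay": 0, "tz": 0, "tx": 4, "ty": -0.2, "az": -0.085, "gripper": 1}, {"ax": 0, "ay": 0, "tz": 0, "tx": 8, "ty": -0.5, "az": -0.165, "gripper": 1}, {"ax": 0, "ay": 0, "tz": 0, "tx": 11.5, "ty": -1, "az": -0.24, "gripper": 1}, {"ax": 0, "ay": 0, "tz": 0, "tx": 15, "ty": -1.8, "az": -0.312, "gripper": 1}, {"ax": 0, "ay": 0, "tz": 0, "tx": 17.5, "ty": -2.5, "az": -0.365, "gripper": 1}]}}

```text
t: 4.3
position: [0.5229, 0.1695, 0.1521]
orientation: [0.9, 0.437, -0.001, -0.002]
force: [-0.7, -0.2, 0.4]
opening: 0.0001
```

```bash
python3 look.py s9 81 82 83 84 85 86 87
```

```text
t 4.3 pos [0.5229 0.1695 0.1521] push dir deg -38.2 F [-0.66 -0.19  0.36]
radial 46.3 gap behind midline 16.3 (contact at 16.5); tool angle advanced 81.2
81.0 shift [-0.5 -0. ] az 0.004 tz -0.1
82.0 shift [ 0.3 -0.3] az -0.014 tz -0.1
83.0 shift [ 1.1 -0.6] az -0.031 tz -0.1
84.0 shift [ 1.9 -0.9] az -0.049 tz -0.1
85.0 shift [ 2.7 -1.2] az -0.066 tz -0.1
86.0 shift [ 3.5 -1.6] az -0.084 tz -0.1
87.0 shift [ 4.2 -1.9] az -0.101 tz -0.1
click 0 [[420.0, 237.0], [480.0, 224.0]]
click 1 [[424.0, 250.0], [492.0, 256.0]]
click 2 [[421.0, 263.0], [484.0, 288.0]]
click 3 [[410.0, 273.0], [457.0, 313.0]]
click 4 [[393.0, 279.0], [415.0, 327.0]]
click 5 [[373.0, 279.0], [366.0, 327.0]]
```

View pics/s9.png

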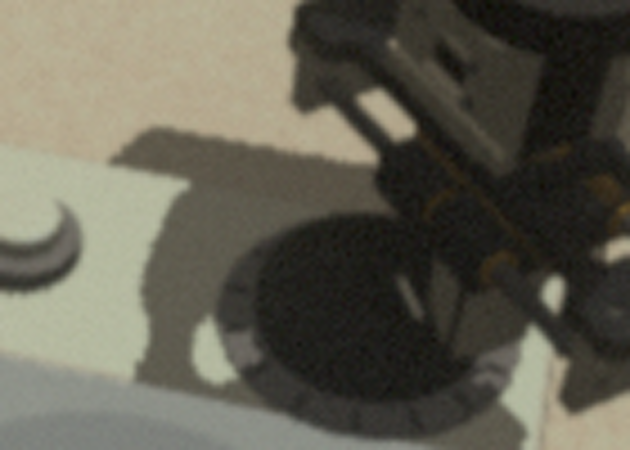

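The line now runs from (400,275) to (421,318), a slope of about 2.05 against 2.2 predicted for click 4, with no contact force. Fourth click reached. I'll back off and lift.

{"name": "apply_moves", "arguments": {"plan": [{"ax": 0, "ay": 0, "tz": 0, "tx": -5, "ty": 4, "az": 0, "gripper": 1}, {"ax": 0, "ay": 0, "tz": 0, "tx": -12, "ty": 9, "az": 0, "gripper": 1}, {"ax": 0, "ay": 0, "tz": 15, "tx": -14, "ty": 11, "az": 0, "gripper": 1}, {"ax": 0, "ay": 0, "tz": 40, "tx": -14, "ty": 11, "az": 0, "gripper": 1}, {"ax": 0, "ay": 0, "tz": 65, "tx": -14, "ty": 11, "az": 0, "gripper": 1}]}}

```text
t: 4.77
position: [0.5077, 0.181, 0.2172]
orientation: [0.899, 0.437, -0.002, -0.002]
force: [0.9, -0.0, 0.6]
opening: 0.0007
```

```bash
python3 look.py s10
python3 - <<'E'
from h import *
o=telemetry.get_obs();print((np.array([.530,-.021])-o['position'][:2])*1e3,o['qpos'])
cv2.imwrite("pics/top10.png",cv2.resize(eyes.camera("top")[200:300,180:340],None,fx=4,fy=4))
E
```

```text
t 4.7667 pos [0.5077 0.181  0.2172] push dir deg -38.2 F [ 0.94 -0.01  0.6 ]
radial 46.0 gap behind midline 35.3 (contact at 16.5); tool angle advanced 81.2
click 0 [[420.0, 237.0], [480.0, 224.0]]
click 1 [[424.0, 250.0], [492.0, 256.0]]
click 2 [[421.0, 263.0], [484.0, 288.0]]
click 3 [[410.0, 273.0], [457.0, 313.0]]
click 4 [[393.0, 279.0], [415.0, 327.0]]
click 5 [[373.0, 279.0], [366.0, 327.0]]
[  19.72096281 -202.4626421 ] [ 0.19849871  0.39355842  1.52877736  0.00318085  1.21395682 -0.70721128]
```

View pics/s10.png

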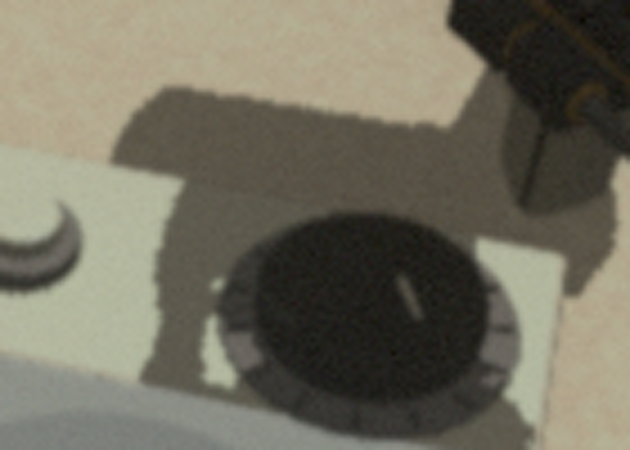

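View pics/top10.png

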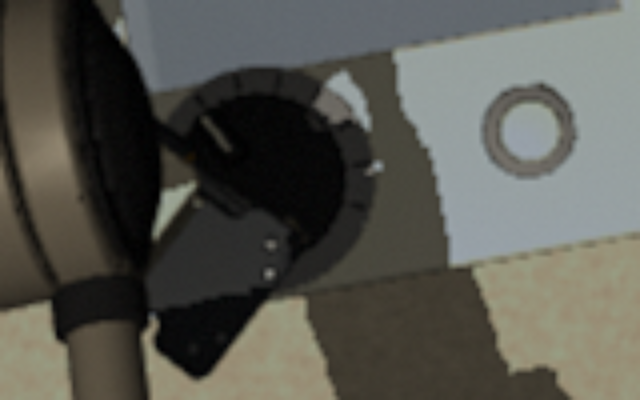

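Both views agree: the tab is on click 4, with its line at (400,275)–(420,318) in the scene picture and pointing up-left in the top picture. Nothing was dragged on the way out. On to the button.

{"name": "apply_moves", "arguments": {"plan": [{"ax": 0, "ay": 0, "tz": 0, "tx": 3, "ty": -30, "az": 0, "gripper": 1}, {"ax": 0, "ay": 0, "tz": 0, "tx": 6, "ty": -60, "az": 0, "gripper": 1}, {"ax": 0, "ay": 0, "tz": 0, "tx": 9, "ty": -90, "az": 0, "gripper": 1}, {"ax": 0, "ay": 0, "tz": 0, "tx": 12, "ty": -120, "az": 0, "gripper": 1}, {"ax": 0, "ay": 0, "tz": 0, "tx": 14, "ty": -140, "az": 0, "gripper": 1}]}}

```text
t: 5.28
position: [0.5236, 0.0397, 0.2205]
orientation: [0.899, 0.438, 0.003, -0.001]
force: [0.6, -0.4, 1.4]
opening: 0.0004
```

Run:
```python
from h import *
o=telemetry.get_obs();m=eyes.camera_model("wrist");a=eyes.camera("wrist");cv2.imwrite("pics/w11.png",a)
print(o['position'],proj(m,[[.53,-.021,.12],[.507,.123,.121]]))
```

```text
[0.52359172 0.03974268 0.22049281] [[226.95403103 265.04689039]
 [351.77581756 135.78324451]]
```

View pics/w11.png

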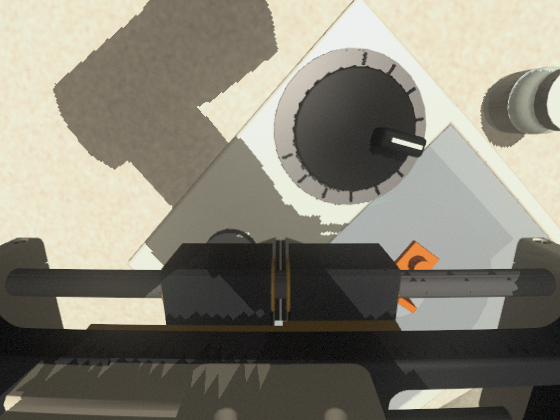

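The wrist view shows the dial clearly, with its tab at (405,145) on the fifth tick. The button is hidden behind the fingers. I'll move over it and descend to just above.

{"name": "apply_moves", "arguments": {"plan": [{"ax": 0, "ay": 0, "tz": 0, "tx": 3, "ty": -30, "az": 0, "gripper": 1}, {"ax": 0, "ay": 0, "tz": 0, "tx": 6.4, "ty": -61, "az": 0, "gripper": 1}, {"ax": 0, "ay": 0, "tz": -20, "tx": 6.4, "ty": -61, "az": 0, "gripper": 1}, {"ax": 0, "ay": 0, "tz": -42, "tx": 6.4, "ty": -61, "az": 0, "gripper": 1}, {"ax": 0, "ay": 0, "tz": -58, "tx": 6.4, "ty": -61, "az": 0, "gripper": 1}]}}

```text
t: 5.75
position: [0.5292, -0.0236, 0.1605]
orientation: [0.899, 0.437, 0.002, -0.001]
force: [0.0, 0.7, -0.3]
opening: 0.0007
```

{"name": "apply_moves", "arguments": {"plan": [{"ax": 0, "ay": 0, "tz": -3, "tx": 0, "ty": 0, "az": 0, "gripper": 1}, {"ax": 0, "ay": 0, "tz": -5, "tx": 0, "ty": 0, "az": 0, "gripper": 1}, {"ax": 0, "ay": 0, "tz": -5, "tx": 0, "ty": 0, "az": 0, "gripper": 1}]}}

```text
t: 6.0
position: [0.529, -0.023, 0.1554]
orientation: [0.899, 0.438, 0.001, -0.001]
force: [0.4, -0.3, -0.4]
opening: 0.0007
```

Run:
```python
from h import *
o=telemetry.get_obs();print(o['position'],o['force'])
a=eyes.camera("scene")[110:240,220:400];cv2.imwrite("pics/s12.png",cv2.resize(a,None,fx=4.4,fy=4.4,interpolation=cv2.INTER_CUBIC))
```

```text
[ 0.52901421 -0.02302043  0.15543932] [ 0.43874152 -0.28708992 -0.44834793]
```

View pics/s12.png

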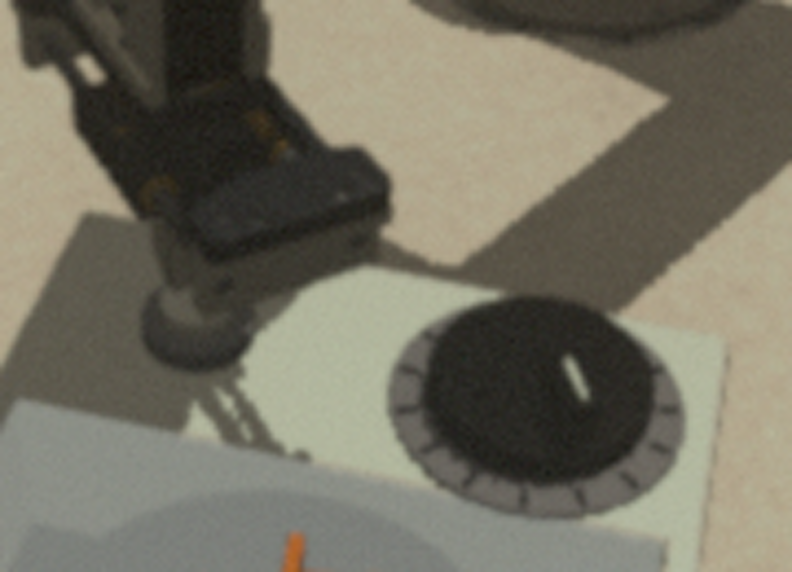

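The fingertips are right above the button at about (195,290), and the dial line is still on click 4. Now down onto it slowly.

{"name": "apply_moves", "arguments": {"plan": [{"ax": 0, "ay": 0, "tz": -4, "tx": 1, "ty": 1.5, "az": 0, "gripper": 1}, {"ax": 0, "ay": 0, "tz": -7, "tx": 1, "ty": 1.5, "az": 0, "gripper": 1}, {"ax": 0, "ay": 0, "tz": -10, "tx": 1, "ty": 1.5, "az": 0, "gripper": 1}, {"ax": 0, "ay": 0, "tz": -12, "tx": 1, "ty": 1.5, "az": 0, "gripper": 1}, {"ax": 0, "ay": 0, "tz": -12, "tx": 1, "ty": 1.5, "az": 0, "gripper": 1}]}}

```text
t: 6.47
position: [0.5308, -0.0215, 0.1442]
orientation: [0.899, 0.438, 0.003, -0.0]
force: [1.0, 1.8, 3.3]
opening: 0.0006
```

{"name": "apply_moves", "arguments": {"plan": [{"ax": 0, "ay": 0, "tz": -1, "tx": 0, "ty": 0, "az": 0, "gripper": 1}, {"ax": 0, "ay": 0, "tz": -2, "tx": 0, "ty": 0, "az": 0, "gripper": 1}, {"ax": 0, "ay": 0, "tz": -3, "tx": 0, "ty": 0, "az": 0, "gripper": 1}, {"ax": 0, "ay": 0, "tz": -3, "tx": 0, "ty": 0, "az": 0, "gripper": 1}]}}

```text
t: 6.8
position: [0.5309, -0.0215, 0.1413]
orientation: [0.899, 0.438, 0.003, -0.0]
force: [-0.9, 1.4, 3.9]
opening: 0.0002
```

{"name": "apply_moves", "arguments": {"plan": [{"ax": 0, "ay": 0, "tz": -1, "tx": 0, "ty": 0, "az": 0, "gripper": 1}, {"ax": 0, "ay": 0, "tz": -2, "tx": 0, "ty": 0, "az": 0, "gripper": 1}, {"ax": 0, "ay": 0, "tz": -2.5, "tx": 0, "ty": 0, "az": 0, "gripper": 1}, {"ax": 0, "ay": 0, "tz": -2.5, "tx": 0, "ty": 0, "az": 0, "gripper": 1}]}}

```text
t: 7.13
position: [0.531, -0.0215, 0.1409]
orientation: [0.899, 0.438, 0.003, 0.0]
force: [-5.9, 1.4, 19.5]
opening: 0.0004
```

It hit a hard stop at 19.5 N. Before releasing, I'll check in the picture that the stop is the button and not the housing.

Run:
```python
from h import *
o=telemetry.get_obs();print(o['position'],o['force'])
a=np.hstack([eyes.camera("scene")[155:205,230:300],cv2.imread("pics/scene0.png")[155:205,230:300]]);cv2.imwrite("pics/s13.png",cv2.resize(a,None,fx=5.7,fy=5.7,interpolation=cv2.INTER_CUBIC))
```

```text
[ 0.53096115 -0.0215001   0.14092548] [-5.94953496  1.38834728 19.47421459]
```

View pics/s13.png

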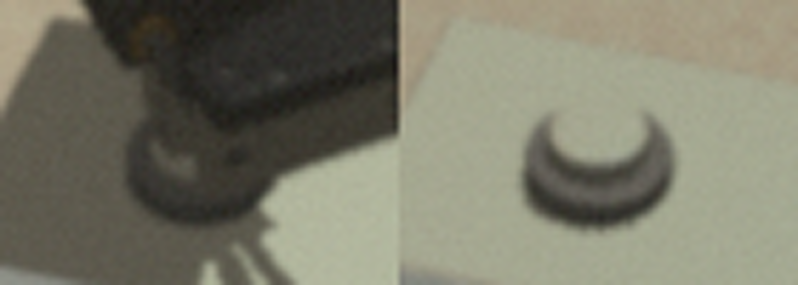

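Run:
```python
from h import *
m=eyes.camera_model("scene")
a=np.linspace(0,2*np.pi,360)
for z in (.122,.120,.118,.116,.114):
    p=(proj(m,np.c_[.530+.017*np.cos(a),-.021+.017*np.sin(a),0*a+z])-[230,155]+.5)*5.7
    # bottom edge row at several columns
    print(z,[(c,p[np.argsort(abs(p[:,0]-c))[:4],1].max().round(1)) for c in(165,180,195)])
A=cv2.imread("pics/s13.png");g=cv2.cvtColor(A,cv2.COLOR_BGR2GRAY)
for c in(165,175,185): print(c,g[140:215:3,c].tolist(),'|',g[140:215:3,c+399].tolist())
```

```text
0.122 [(165, np.float64(160.5)), (180, np.float64(166.6)), (195, np.float64(169.0))]
0.12 [(165, np.float64(164.9)), (180, np.float64(171.1)), (195, np.float64(173.4))]
0.118 [(165, np.float64(169.3)), (180, np.float64(175.5)), (195, np.float64(177.8))]
0.116 [(165, np.float64(173.3)), (180, np.float64(179.9)), (195, np.float64(182.2))]
0.114 [(165, np.float64(177.7)), (180, np.float64(184.2)), (195, np.float64(186.6))]
165 [55, 55, 60, 67, 73, 76, 80, 82, 80, 77, 72, 69, 63, 59, 57, 56, 57, 57, 55, 53, 52, 48, 46, 45, 46] | [163, 162, 156, 150, 134, 119, 99, 84, 71, 66, 64, 67, 74, 82, 88, 93, 96, 93, 87, 77, 67, 58, 54, 50, 47]
175 [59, 57, 56, 58, 61, 66, 74, 80, 86, 87, 83, 77, 70, 64, 59, 57, 54, 54, 55, 55, 54, 52, 49, 45, 41] | [162, 162, 163, 164, 159, 151, 132, 113, 93, 81, 68, 63, 62, 69, 79, 89, 96, 98, 97, 89, 81, 69, 60, 52, 51]
185 [59, 56, 56, 57, 63, 69, 79, 87, 90, 87, 86, 84, 79, 71, 65, 61, 57, 56, 57, 56, 54, 50, 46, 45, 47] | [165, 163, 163, 166, 166, 162, 149, 133, 108, 89, 74, 69, 65, 67, 72, 80, 87, 93, 96, 93, 83, 71, 63, 56, 54]
```

The button's visible edge dropped by about 14 px at 2.2 px/mm, so roughly 6 mm: fully down. Release and lift away.

{"name": "apply_moves", "arguments": {"plan": [{"ax": 0, "ay": 0, "tz": 3, "tx": 0, "ty": 0, "az": 0, "gripper": 1}, {"ax": 0, "ay": 0, "tz": 8, "tx": 0, "ty": 0, "az": 0, "gripper": 1}, {"ax": 0, "ay": 0, "tz": 25, "tx": 0, "ty": 0, "az": 0, "gripper": 1}, {"ax": 0, "ay": 0, "tz": 50, "tx": 0, "ty": 0, "az": 0, "gripper": 1}, {"ax": 0, "ay": 0, "tz": 80, "tx": 0, "ty": 0, "az": 0, "gripper": 1}]}}

```text
t: 7.6
position: [0.5298, -0.0215, 0.2201]
orientation: [0.899, 0.438, 0.001, -0.001]
force: [1.1, -0.4, 0.7]
opening: 0.0005
```

{"name": "apply_moves", "arguments": {"plan": [{"ax": 0, "ay": 0, "tz": 15, "tx": -20, "ty": -10, "az": 0, "gripper": 1}, {"ax": 0, "ay": 0, "tz": 30, "tx": -45, "ty": -20, "az": 0, "gripper": 1}, {"ax": 0, "ay": 0, "tz": 40, "tx": -70, "ty": -30, "az": 0, "gripper": 1}, {"ax": 0, "ay": 0, "tz": 40, "tx": -90, "ty": -40, "az": 0, "gripper": 1}, {"ax": 0, "ay": 0, "tz": 40, "tx": -90, "ty": -40, "az": 0, "gripper": 1}]}}

```text
t: 8.02
position: [0.437, -0.0625, 0.2604]
orientation: [0.899, 0.437, 0.001, -0.001]
force: [0.9, -0.0, 0.3]
opening: 0.0003
```

Run:
```python
from h import *
o=telemetry.get_obs();print(o['position'],o['force'],o['joint_vel'].round(3))
s=eyes.camera("scene");t=eyes.camera("top")
a=np.hstack([s[140:240,230:390],cv2.imread("pics/scene0.png")[140:240,230:390]]);cv2.imwrite("pics/s14.png",cv2.resize(a,None,fx=2.5,fy=2.5))
a=np.hstack([t[95:290,140:400],cv2.imread("pics/top0.png")[95:290,140:400]]);cv2.imwrite("pics/t14.png",cv2.resize(a,None,fx=1.5,fy=1.5))
```

```text
[ 0.43702702 -0.06251362  0.26043781] [ 0.89655249 -0.01924371  0.31304288] [ 0.031  0.054 -0.06   0.023 -0.017  0.051]
```

View pics/s14.png

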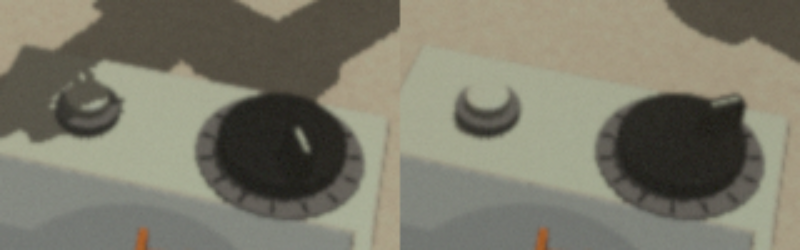

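View pics/t14.png

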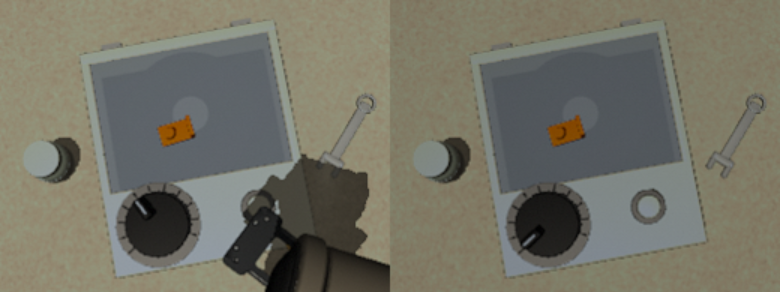

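The tab has turned about 96°, the bracket, jar and wrench haven't moved, and the button is standing up again (partly in shadow). I'm handing in.

```bash
python3 -c "
from workcell import robot
print(robot.sign_off())"
```

```text
the job is handed in; nothing more can be done
None
```

The dial is on the fourth click clockwise from its start, and the start button has been pressed fully down once and let spring back up. The job was handed in at about 8 s of the 51 s, and sign-off gave no verdict.

- **Dial:** I pushed the tab with the closed fingertips, one click at a time, starting on the first tick. After the second, third and fourth clicks the tab's line matched its predicted position. The first click I took from the force dropping to zero and the tab's shift in the picture. At the end the scene, top and wrist views all put it on the fifth tick, about 96° on. The highest push reading was about 5 N.
- **Button:** It went down until it hit a hard stop. The picture shows its edge dropping about 6 mm, so I take that stop to be the button's own and not the housing. The wrist force peaked at 19.5 N, more than the 5 N needed but under the 25 N limit.
- **Last checks:** The button looked up again, though it was partly in the arm's shadow. The bracket, jar and wrench appeared unmoved compared by eye with the first top picture. The arm was clear of everything.
- **Refused calls:** My first two move calls were rejected because they lacked some keys; nothing moved.

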